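# Make up two fluorescence demonstration kits

### The job

Make up the two demonstration kits from the stock on the bench: the dark blue board gets the pink vial, the green vial and the black torch, and the orange board gets the yellow vial and the turquoise pointer. Stand each vial upright in a square place of its own (either one on its board), inside the lip, and lay each light in its board's cradle, flat on the plate between the end brackets, either way round. Leave the brown vial, the glass flask and the green beaker alone.

Things in the scene. Friction and masses are not known exactly. Their poses are not given: they have to be found in the camera images.
- pink_vial_mid (a point): Centre (half-way up, 30.5 mm above its foot) of the sealed pink reference vial: upright cylinder 28 mm in diameter, 61 mm tall, pink solid core and pink screw cap with a white paper band round the middle; z axis up. Stands on the bench in a row with the other vials, at least about 60 mm from centre to centre.
- green_vial_mid (a point): Centre (half-way up, 30.5 mm above its foot) of the sealed green reference vial: upright cylinder 28 mm in diameter, 61 mm tall, green solid core and green screw cap with a white paper band round the middle; z axis up. Stands in the same row.
- yellow_vial_mid (a point): Centre (half-way up, 30.5 mm above its foot) of the sealed yellow reference vial: upright cylinder 28 mm in diameter, 61 mm tall, yellow solid core and yellow screw cap with a white paper band round the middle; z axis up. Stands in the same row.
- torch_mid (a point): Centre, on its axis, of the black torch lying on the bench: 110 mm long, x axis along it towards the purple lens. Round barrel 24 mm in diameter, hexagonal ends 28 mm across flats, 32 mm across corners (26 mm long at the lens, 14 mm at the tail), that keep it from rolling; axis 14 mm above what it lies on.
- pointer_mid (a point): Centre, on its axis, of the turquoise light pointer lying on the bench: 120 mm long, x axis along it towards its black window. Round barrel 16 mm in diameter, hexagonal ends 20 mm across flats, 23 mm across corners, each 16 mm long; axis 10 mm above what it lies on.
- blue_board: Dark blue kit board, fixed: plate 176 x 166 x 6 mm (x, y, z), origin under its centre. Square vial places at x = +-50, y = 45 mm: 50 mm inside, lip 5 mm high, 3 mm thick. Cradle for a light along x, centred at x = 0, y = -50 mm: U bracket at each end (|x| 40 to 71 mm, 12 mm high, 50 mm wide inside, ends 136 mm apart), open between for fingers. Lip and bracket heights are above the plate's top (z = 6 mm).
- orange_board: Orange kit board, fixed: plate 176 x 166 x 6 mm (x, y, z), origin under its centre. Square vial places at x = +-50, y = 45 mm: 50 mm inside, lip 5 mm high, 3 mm thick. Cradle for a light along x, centred at x = 0, y = -50 mm: U bracket at each end (|x| 40 to 71 mm, 12 mm high, 50 mm wide inside, ends 136 mm apart), open between for fingers. Lip and bracket heights are above the plate's top (z = 6 mm).
- brown_vial_mid (a point): Centre (half-way up, 30.5 mm above its foot) of the sealed brown reference vial: upright cylinder 28 mm in diameter, 61 mm tall, brown solid core and brown screw cap with a white paper band round the middle; z axis up. Stands among the others in the row but belongs to no kit: to be left alone.
- flask: Bystander: clear glass conical flask, 72 mm across the foot, 105 mm tall, origin under its foot; to be left alone.
- beaker: Bystander: dark green plastic beaker, 70 mm across the rim, 80 mm tall, origin under its foot; to be left alone.
There are look-alikes about, which are no part of the job. Leave any purple look-alike of the part that bears yellow_vial_mid alone.

How it is judged:
At the end, for the whole second after the job is handed in: Each vial stands upright (0.1 rad) on the plate within 15 mm in board x and y of a square place of its own on its board; each light lies on the plate in its board's cradle, within 15 mm lengthwise, 16 mm sideways, 4 mm in height and 0.25 rad; all at rest (0.02 m/s) (y of pink_vial_mid in the frame of blue_board between 0.03 and 0.06 m and z of pink_vial_mid in the frame of blue_board between 0.032 and 0.0395 m and angle between each of pink_vial_mid, green_vial_mid, yellow_vial_mid's own z axis and vertical below 0.1 rad and linear speed of each of pink_vial, green_vial, torch, yellow_vial, pointer below 0.02 m/s and y of green_vial_mid in the frame of blue_board between 0.03 and 0.06 m and z of green_vial_mid in the frame of blue_board between 0.032 and 0.0395 m and ((x of pink_vial_mid in the frame of blue_board between 0.035 and 0.065 m and x of green_vial_mid in the frame of blue_board between -0.065 and -0.035 m) or (x of pink_vial_mid in the frame of blue_board between -0.065 and -0.035 m and x of green_vial_mid in the frame of blue_board between 0.035 and 0.065 m)) and x of torch_mid in the frame of blue_board between -0.015 and 0.015 m and y of torch_mid in the frame of blue_board between -0.066 and -0.034 m and z of torch_mid in the frame of blue_board between 0.016 and 0.024 m and angle between the x axis of torch_mid and the x axis of blue_board, either way round below 0.25 rad and y of yellow_vial_mid in the frame of orange_board between 0.03 and 0.06 m and z of yellow_vial_mid in the frame of orange_board between 0.032 and 0.0395 m and (x of yellow_vial_mid in the frame of orange_board between 0.035 and 0.065 m or x of yellow_vial_mid in the frame of orange_board between -0.065 and -0.035 m) and x of pointer_mid in the frame of orange_board between -0.015 and 0.015 m and y of pointer_mid in the frame of orange_board between -0.066 and -0.034 m and z of pointer_mid in the frame of orange_board between 0.012 and 0.02 m and angle between the x axis of pointer_mid and the x axis of orange_board, either way round below 0.25 rad); the robot touches nothing.
It fails at once if brown vial pushed more than 30 mm or tipped (distance of brown_vial_mid from where it was at the start of the episode above 0.03 m or angle between brown_vial_mid's own z axis and vertical above 0.35 rad).
It fails at once if flask pushed more than 30 mm or tipped (distance of flask from where it was at the start of the episode above 0.03 m or angle between flask's own z axis and vertical above 0.35 rad).
It fails at once if beaker pushed more than 30 mm or tipped (distance of beaker from where it was at the start of the episode above 0.03 m or angle between beaker's own z axis and vertical above 0.35 rad).
It also fails if it takes over 115 s, if anything falls off the work surface, if the arm or the gripper's body presses on something with over 40 N, if the wrist force passes 120 N, or if a joint passes its speed limit or range.

### The arm

A 6-joint arm with a two-finger parallel gripper is mounted at the origin on the work surface. World frame = base frame: x ahead of the robot, y to its left, z up, the work surface at z = 0. Lengths are in m, angles in rad, forces in N, time in s.
With the tool pointing down it reaches from about 0.4 to 0.925 m from the base axis. Payload 3.4 kg.
Tool frame: the origin (TCP) lies midway between the tips of the shut fingers; the grasp point (between the pads) lies 19 mm behind it (pinch_z is the distance from the TCP to the grasp point, in m); z points along the fingers, y is the direction in which the jaws open and shut (so a half turn about z gives the same grasp; the last joint's range is limited). The gripper opens to 85 mm and grips with 20 to 120 N. Pads are 22 mm wide; open, the fingers measure 114 mm over their backs; the gripper's body (76 mm by 85 mm) begins 54 mm behind the grasp point. The pads swing forward as they close: fully open they stand 13 mm farther back than shut.
Start: joints at [1.266, 0.307, 1.506, -0, 1.328, -0.073], TCP at [0.132, 0.56, 0.231] pointing down, gripper open.
Joint ranges: [-3.12, 3.12], [-1.05, 2.28], [0.14, 2.33], [-1.42, 4.57], [0.1, 2.73], [-2.68, 2.68]. Speed limits (rad/s): [2.57, 2.57, 3.14, 3.14, 3.14, 3.14].

### API

Orientations are given as [roll, pitch, yaw] about the fixed x, y, z axes, in that order (R = Rz(yaw) Ry(pitch) Rx(roll)).
In Python, from rig import * gives the robot as it stands. The module is installed in compiled form; this text tells all that it offers.
- The arm moves only by the tool carry_out, never from a script. Its argument "rows" is a list of rows, each an object of numbers: "dx", "dy", "dz": the shift along the world's x, y, z in m; "wx", "wy", "wz": the turn, a rotation vector about the world's x, y, z in rad; "gripper": the opening, from 0 (shut) to 1 (fully open). A call has 1 to 12 rows; each row shifts and turns the commanded pose from where the row before left it; what a row does not reach is not made up. A row lasts 1/10 s, in which the tool goes at most 50 mm and 8.59 degrees, less where a joint would pass 70% of its speed; a pose out of reach is approached as far as the arm can. A call with a gripper value outside its range is refused whole. The fingers move at their own pace and stop on an object; "newtons" is the grip in N (left out, the last holds). Time passes only in rows, so rows that do not move let the fingers close. It gives the time, the measured TCP pose, the force and the opening at its end, in the units of the state.
- get_state(): the state, without advancing time (a new reading comes with each control period).
- capture(name): name is "scene" or "top" or "wrist"; returns the picture (420x560x3 uint8, blue, green, red); there is no depth.
- camera_params(name): a dict with "fx", "fy", "cx", "cy" (pixels), "R" (3x3) and "t" (3): a world point X has camera coordinates R X + t; the wrist camera has in their place "hand_eye" (4x4, takes a point from camera to tool coordinates, whose origin is the TCP and whose axes are the flange's). Camera axes: x right, y down, z forward; pixel columns grow to the right and rows downward; lengths in m; the calibration is good to about 2 mm. A picture is of the moment at which its call begins: read the wrist's pose just before it. camera_params takes no time and is no camera call.
- sign_off(): hands the job in, once; it reports no verdict.
Trained networks look in the newest picture that a camera, given by its name, has taken for a name from the list of things; names that differ only in an ending like _2 or _b are one class to them, and where a whole thing is asked for, a point or a joint stands for the part that bears it (a point fixed in the world has none). Each returns a list of dicts, best first, with "conf" (0 to 1); they miss things now and then, are a little off and sometimes report something else, mostly with a low value. They report only what shows in the picture. A call takes as long as a camera call. They do not tell look-alikes from the thing itself.
- spot_in(camera, query): "at" ([x, y, z] in m, in world coordinates, good to about 4 mm: the middle of the surface that is visible of it).
- regions_of(camera, query): "pixels" (420x560 bool, what is visible of it).
- mark_of(camera, query): "at" ([x, y, z] in m, in world coordinates, good to about 4 mm: a listed point, or the origin of a listed thing).
The state is a dict: "clock": time; "joint_pos": joint angles; "joint_vel": joint speeds; "effort": joint torques, N m; "ee_pos": TCP position; "ee_rot": TCP orientation; "ft_force": force on the tool from outside, world axes, zero at the start; "ft_torque": the same for the moment, N m; "opening": finger opening in m.
Only numpy, scipy, OpenCV 4.12 (cv2) and the standard library are available. Lean on these libraries where they do the work, as an engineer would, in place of code of your own. Each camera call takes 0.05 s, during which the arm holds its last target. There are 200 camera calls.

## Working session

There is one attempt and no reset: what is moved stays moved. The work goes in short steps, Python scripts to look and compute and a tool call to move; the robot and the scene stay as the last step left them, time stands still between calls to the robot, and variables do not carry over. Pictures are saved under pics/ and viewed, about 12 in all and at most 16, crops included, and the job is handed in when it is done.

Besides the shell and the picture viewer there is one more tool, called after "Call:" by a JSON object that holds its "method" and its "body", one argument or row to a line. carry_out: Moves the arm, as the interface text tells. Its arguments: {"type":"object","properties":{"rows":{"type":"array"},"newtons":{"type":"number"}},"required":["rows"]}

```bash
mkdir -p pics
python3 - <<'E'
from rig import *
import cv2,numpy as np
s=get_state();print(s['clock'],s['ee_pos'],s['ee_rot'],s['opening'])
for n in("scene","top"):
    cv2.imwrite(f"pics/{n}0.png",capture(n))
    p=camera_params(n);print(n,-np.array(p['R']).T@np.array(p['t']),p['fx'])
    for q in "pink_vial_mid green_vial_mid yellow_vial_mid brown_vial_mid torch_mid pointer_mid blue_board orange_board flask beaker".split():
        print(n,q,[(np.round(d['at'],3).tolist(),round(d['conf'],2)) for d in mark_of(n,q)][:4])
print(get_state()['clock'])
E
```

```text
0.0 [0.13133844 0.55908274 0.23039039] [-3.13957267e+00 -1.56666097e-04  2.91076926e+00] 0.08550911910182009
scene [ 0.88598418 -0.43114293  0.90707101] 512.7798051133711
scene pink_vial_mid [([0.447, -0.115, 0.032], 0.85), ([0.491, -0.273, 0.002], 0.16)]
scene green_vial_mid [([0.459, -0.041, 0.028], 0.81)]
scene yellow_vial_mid [([0.464, 0.119, 0.028], 0.89), ([0.372, 0.154, 0.028], 0.67), ([0.5, 0.282, -0.001], 0.66), ([0.383, 0.075, 0.031], 0.51)]
scene brown_vial_mid [([0.442, 0.028, 0.029], 0.6)]
scene torch_mid [([0.671, 0.056, 0.014], 0.93)]
scene pointer_mid [([0.567, 0.01, 0.011], 0.66)]
scene blue_board [([0.497, 0.283, -0.002], 0.63), ([0.494, -0.273, 0.002], 0.56)]
scene orange_board [([0.494, -0.273, 0.005], 0.74)]
scene flask [([0.717, 0.161, 0.002], 0.55)]
scene beaker [([0.736, -0.166, -0.004], 0.58)]
top [0.42220715 0.00252461 0.94519277] 493.02618977509
top pink_vial_mid [([0.448, -0.119, 0.032], 0.81)]
top green_vial_mid [([0.461, -0.045, 0.03], 0.55)]
top yellow_vial_mid [([0.36, 0.16, 0.027], 0.83), ([0.542, 0.123, 0.027], 0.74), ([0.385, 0.079, 0.036], 0.68), ([0.459, 0.118, 0.029], 0.53)]
top brown_vial_mid [([0.44, 0.034, 0.032], 0.49), ([0.495, 0.277, 0.0], 0.49)]
top torch_mid [([0.67, 0.058, 0.01], 0.67), ([0.49, -0.272, -0.004], 0.36)]
top pointer_mid [([0.566, 0.01, 0.007], 0.55)]
top blue_board [([0.498, 0.28, -0.002], 0.96), ([0.566, 0.011, 0.009], 0.35)]
top orange_board [([0.492, -0.271, -0.001], 0.79)]
top flask [([0.716, 0.163, 0.001], 0.6)]
top beaker [([0.738, -0.164, 0.002], 0.76)]
1.1
```

View pics/scene0.png

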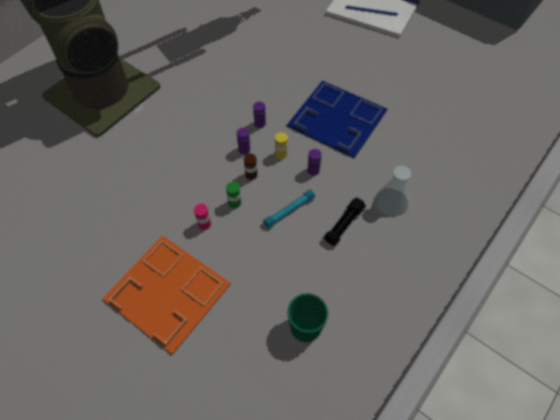

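View pics/top0.png

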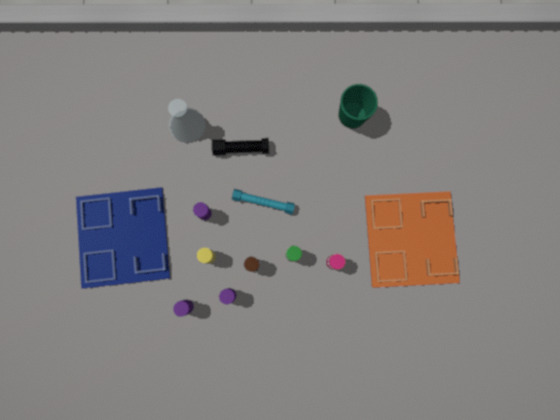

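The scene shows pink (202,217), green (233,195), brown (250,167) and yellow (281,146) vials. There are three purple look-alikes at (259,114), (243,140) and (315,161). The only vial fitting "yellow core and cap" is the one at (281,146) in scene and (205,256) in top. Next I triangulate the silhouettes.

```bash
cat > h.py <<'E'
import cv2,numpy as np
from rig import *
from scipy.optimize import least_squares
def P(n):
    p=camera_params(n);R=np.array(p['R']);t=np.array(p['t']);K=np.array([[p['fx'],0,p['cx']],[0,p['fy'],p['cy']],[0,0,1]])
    return K@np.c_[R,t]
def proj(n,X):
    v=P(n)@np.append(X,1);return v[:2]/v[2]
def tri(a,b):
    X=cv2.triangulatePoints(P("scene"),P("top"),np.float64(a).reshape(2,1),np.float64(b).reshape(2,1)).ravel();X=X[:3]/X[3]
    return X,np.linalg.norm(proj("top",X)-b)
def atz(n,uv,z):
    M=P(n);A=np.c_[M[:,:2],M[:,2]*z+M[:,3]];v=np.linalg.solve(A,[*uv,1]);return v[:2]/v[2]
def sil(img,around,lo,hi,r,sat=70,vmin=25,vmax=255):
    h=cv2.cvtColor(img,cv2.COLOR_BGR2HSV);m=cv2.inRange(h,(lo,sat,vmin),(hi,255,vmax))
    k=np.zeros_like(m);cv2.circle(k,tuple(int(x) for x in around),r,255,-1);m&=k
    return m
def hullc(m):
    pts=np.argwhere(m)[:,::-1].astype(np.int32);hu=cv2.convexHull(pts);M=cv2.moments(hu);return np.array([M['m10']/M['m00'],M['m01']/M['m00']]),hu
E
python3 - <<'E'
from h import *
I={n:cv2.imread(f"pics/{n}0.png") for n in("scene","top")}
V=dict(pink=((202,217),(336,262),160,178,19),green=((233,195),(294,254),45,75,19),yellow=((281,146),(205,256),20,35,19))
for k,(a,b,lo,hi,r) in V.items():
    ma=sil(I["scene"],a,lo,hi,r,90);mb=sil(I["top"],b,lo,hi,r,90)
    ca,_=hullc(ma);cb,_=hullc(mb);X,e=tri(ca,cb);print(k,ca.round(1),cb.round(1),X.round(4),e.round(2),(ma>0).sum(),(mb>0).sum())
def light(k,a,b,lo,hi,sat,vmin,vmax,z):
    out={}
    for n,c in(("scene",a),("top",b)):
        m=sil(I[n],c,lo,hi,42,sat,vmin,vmax)
        nn,l,st,_=cv2.connectedComponentsWithStats(m);m=((l==1+st[1:,4].argmax())*255).astype(np.uint8)
        c2,hu=hullc(m);r=cv2.boxPoints(cv2.minAreaRect(hu));
        o=sorted([(np.linalg.norm(r[i]-r[(i+1)%4]),i) for i in range(4)])
        e=[(r[i]+r[(i+1)%4])/2 for _,i in o[:2]]
        w=[atz(n,x,z) for x in e];d=w[1]-w[0]
        out[n]=c2;print(k,n,c2.round(1),(m>0).sum(),"ends",np.round(w,4).tolist(),"len",np.linalg.norm(d).round(4),"yaw",np.arctan2(d[1],d[0]).round(3),"mid@z",atz(n,c2,z).round(4))
    print(k,tri(out["scene"],out["top"]))
light("pointer",(290,209),(264,201),85,102,110,40,255,.012)
light("torch",(345,222),(240,147),0,180,0,0,40,.016)
for k,a,b,lo,hi in(("blue",(338,118),(123,238),112,128),("orange",(168,292),(411,240),3,15)):
    Q={}
    for n,c in(("scene",a),("top",b)):
        m=sil(I[n],c,lo,hi,75,130,40);_,hu=hullc(m)
        Q[n]=cv2.approxPolyN(hu,4).reshape(-1,2).astype(float) if hasattr(cv2,'approxPolyN') else 0
    C=[]
    for u in Q["top"]:
        w=atz("top",u,.006);j=min(Q["scene"],key=lambda v:np.linalg.norm(atz("scene",v,.006)-w));X,e=tri(j,u);C.append(X);print(k,u,w.round(4),atz("scene",j,.006).round(4),X.round(4),e.round(2))
    C=np.array(C);print(C.mean(0).round(4))
    for i in range(4):
        d=C[(i+1)%4]-C[i];print(np.linalg.norm(d).round(4),np.degrees(np.arctan2(d[1],d[0])).round(2))
E
```

```text
pink [201.9 216. ] [336.4 261.4] [ 0.4462 -0.1214  0.0349] 0.29 282 217
green [233. 194.] [293.8 253.2] [ 0.4613 -0.0438  0.0351] 0.02 226 178
yellow [280.8 144.8] [205.5 255.3] [0.4582 0.1185 0.0312] 0.32 252 218
pointer scene [288.7 208.6] 429 ends [[0.5788, 0.0715], [0.5486, -0.0486]] len 0.1239 yaw -1.817 mid@z [0.5631 0.0098]
pointer top [263.  201.4] 485 ends [[0.5762, 0.0707], [0.547, -0.0446]] len 0.1189 yaw -1.819 mid@z [0.5615 0.0128]
pointer (array([0.56180798, 0.01244033, 0.00749469]), np.float64(0.27717889471800067))
torch scene [344.1 221.9] 623 ends [[0.6692, 0.1141], [0.672, -0.0068]] len 0.1209 yaw -1.548 mid@z [0.6705 0.0515]
torch top [240.  146.4] 669 ends [[0.6693, 0.0027], [0.6675, 0.1093]] len 0.1066 yaw 1.587 mid@z [0.6688 0.0569]
torch (array([0.66963218, 0.05633945, 0.00895731]), np.float64(0.7196542200672178))
blue [169. 278.] [0.4176 0.1901] [0.4213 0.1881] [4.180e-01 1.917e-01 1.000e-04] 0.29
blue [ 82. 287.] [0.402  0.3523] [0.4034 0.3503] [0.4018 0.3534 0.0027] 0.13
blue [ 76. 197.] [0.5727 0.372 ] [0.5737 0.3678] [0.5726 0.373  0.0013] 0.62
blue [162. 188.] [0.5895 0.2076] [0.5911 0.2044] [0.5899 0.2082 0.0013] 0.33
[0.4955 0.2816 0.0013]
0.1625 95.72
0.172 6.56
0.1657 -84.02
0.1727 -174.52
orange [372. 287.] [ 0.3984 -0.1918] [ 0.399  -0.1927] [ 0.3982 -0.1922  0.0044] 0.08
orange [365. 196.] [ 0.5719 -0.1842] [ 0.5756 -0.1852] [ 0.5733 -0.1845  0.0012] 0.47
orange [450. 191.] [ 0.5809 -0.3497] [ 0.582  -0.3509] [ 0.5813 -0.3507  0.0035] 0.06
orange [459. 282.] [ 0.4066 -0.3567] [ 0.4071 -0.3588] [ 0.4061 -0.3582  0.0032] 0.32
[ 0.4897 -0.2714  0.0031]
0.1753 2.51
0.1663 -87.26
0.1753 -177.52
0.1662 92.73
```

Call:
{"method": "carry_out", "body": {
  "rows": [
    {"dx": 0.0274, "dy": -0.0367, "dz": -0.005, "wz": 0.0192, "gripper": 0.6},
    {"dx": 0.0274, "dy": -0.0367, "dz": -0.005, "wz": 0.0192, "gripper": 0.6},
    {"dx": 0.0274, "dy": -0.0367, "dz": -0.005, "wz": 0.0192, "gripper": 0.6},
    {"dx": 0.0274, "dy": -0.0367, "dz": -0.005, "wz": 0.0192, "gripper": 0.6},
    {"dx": 0.0274, "dy": -0.0367, "dz": -0.005, "wz": 0.0192, "gripper": 0.6},
    {"dx": 0.0274, "dy": -0.0367, "dz": -0.005, "wz": 0.0192, "gripper": 0.6},
    {"dx": 0.0274, "dy": -0.0367, "dz": -0.005, "wz": 0.0192, "gripper": 0.6},
    {"dx": 0.0274, "dy": -0.0367, "dz": -0.005, "wz": 0.0192, "gripper": 0.6},
    {"dx": 0.0274, "dy": -0.0367, "dz": -0.005, "wz": 0.0192, "gripper": 0.6},
    {"dx": 0.0274, "dy": -0.0367, "dz": -0.005, "wz": 0.0192, "gripper": 0.6},
    {"dx": 0.0274, "dy": -0.0367, "dz": -0.005, "wz": 0.0192, "gripper": 0.6},
    {"dx": 0.0274, "dy": -0.0367, "dz": -0.005, "wz": 0.0192, "gripper": 0.6}
  ],
  "newtons": 40
}}

```text
invalid input
```

Call:
{"method": "carry_out", "body": {
  "rows": [
    {"dx": 0.0274, "dy": -0.0367, "dz": -0.005, "wx": 0, "wy": 0, "wz": 0.0192, "gripper": 0.6}
  ],
  "newtons": 40
}}

```text
clock: 1.2
ee_pos: [0.1578, 0.5275, 0.227]
ee_rot: [3.136, -0.001, 2.935]
ft_force: [0.4, 0.6, 0.7]
opening: 0.0734
```

Call:
{"method": "carry_out", "body": {
  "rows": [
    {"dx": 0.0274, "dy": -0.0367, "dz": -0.005, "wx": 0, "wy": 0, "wz": 0.0192, "gripper": 0.6},
    {"dx": 0.0274, "dy": -0.0367, "dz": -0.005, "wx": 0, "wy": 0, "wz": 0.0192, "gripper": 0.6},
    {"dx": 0.0274, "dy": -0.0367, "dz": -0.005, "wx": 0, "wy": 0, "wz": 0.0192, "gripper": 0.6},
    {"dx": 0.0274, "dy": -0.0367, "dz": -0.005, "wx": 0, "wy": 0, "wz": 0.0192, "gripper": 0.6},
    {"dx": 0.0274, "dy": -0.0367, "dz": -0.005, "wx": 0, "wy": 0, "wz": 0.0192, "gripper": 0.6},
    {"dx": 0.0274, "dy": -0.0367, "dz": -0.005, "wx": 0, "wy": 0, "wz": 0.0192, "gripper": 0.6},
    {"dx": 0.0274, "dy": -0.0367, "dz": -0.005, "wx": 0, "wy": 0, "wz": 0.0192, "gripper": 0.6},
    {"dx": 0.0274, "dy": -0.0367, "dz": -0.005, "wx": 0, "wy": 0, "wz": 0.0192, "gripper": 0.6},
    {"dx": 0.0274, "dy": -0.0367, "dz": -0.005, "wx": 0, "wy": 0, "wz": 0.0192, "gripper": 0.6},
    {"dx": 0.0274, "dy": -0.0367, "dz": -0.005, "wx": 0, "wy": 0, "wz": 0.0192, "gripper": 0.6},
    {"dx": 0.0274, "dy": -0.0367, "dz": -0.005, "wx": 0, "wy": 0, "wz": 0.0192, "gripper": 0.6}
  ]
}}

```text
clock: 2.3
ee_pos: [0.4614, 0.1177, 0.1714]
ee_rot: [3.141, 0.001, -3.141]
ft_force: [0.8, 0.8, 0.3]
opening: 0.0513
```

Run:
```python
from h import *
s=get_state();I=capture("wrist");cv2.imwrite("pics/w1.png",cv2.resize(I,None,fx=1.4,fy=1.4))
p=camera_params("wrist");print(np.round(p["hand_eye"],4).tolist(),p['fx'])
print(s['clock'],s['ee_pos'],s['ee_rot'])
for q in("yellow_vial_mid","pointer_mid","torch_mid","brown_vial_mid","green_vial_mid"):print(q,[(np.round(d['at'],4).tolist(),round(d['conf'],2)) for d in mark_of("wrist",q)][:5])
```

```text
[[0.0013, -0.9472, -0.3207, 0.0825], [1.0, 0.0012, 0.0007, 0.0012], [-0.0003, -0.3207, 0.9472, -0.1428], [0.0, 0.0, 0.0, 1.0]] 307.25874933176345
2.3 [0.46143519 0.11768605 0.17141752] [ 3.14125539e+00  8.56987028e-04 -3.14141941e+00]
yellow_vial_mid [([0.3677, 0.1543, 0.0321], 0.92), ([0.458, 0.1161, 0.0316], 0.76), ([0.3882, 0.0785, 0.033], 0.73), ([0.5458, 0.1307, 0.0305], 0.7)]
pointer_mid [([0.5598, 0.0147, 0.0077], 0.58)]
torch_mid [([0.6705, 0.0535, 0.0135], 0.9)]
brown_vial_mid [([0.4468, 0.033, 0.0278], 0.71)]
green_vial_mid [([0.458, -0.0428, 0.0289], 0.9)]
```

View pics/w1.png

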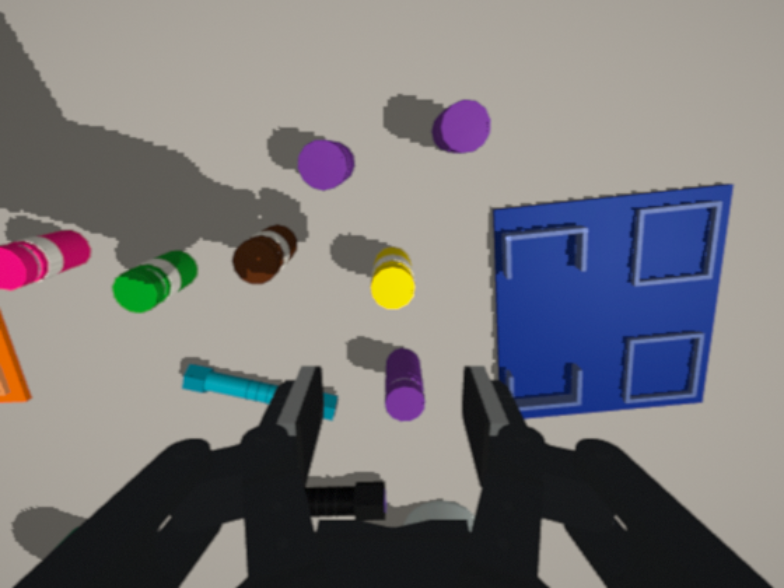

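Run:
```python
import cv2
I=cv2.imread("pics/w1.png")[80:430,200:560];cv2.imwrite("pics/w1c.png",cv2.resize(I,None,fx=1.6,fy=1.6))
```

```text
(no output)
```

View pics/w1c.png

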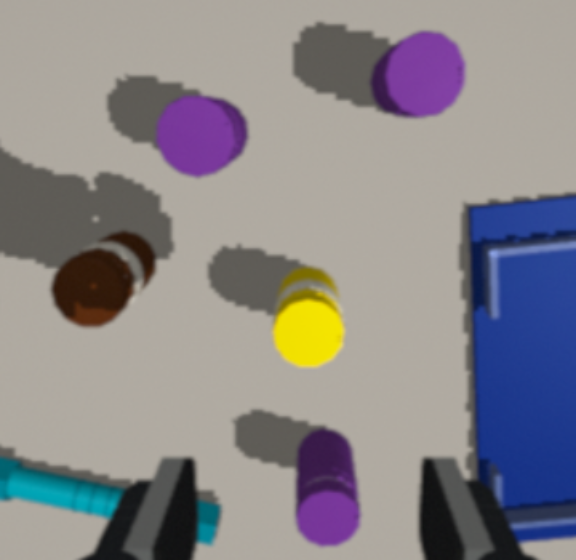

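The candidates for the yellow vial in the crop are yellow with a white band at (309,320), and purple ones at (200,135), (420,75) and (327,490). Only the first is yellow, so I take that one. I descend, grip and lift.

Call:
{"method": "carry_out", "body": {
  "rows": [
    {"dx": 0, "dy": 0, "dz": -0.045, "wx": 0, "wy": 0, "wz": 0, "gripper": 0.6},
    {"dx": -0.001, "dy": -0.001, "dz": -0.045, "wx": 0, "wy": 0, "wz": 0, "gripper": 0.6},
    {"dx": 0, "dy": 0, "dz": -0.04, "wx": 0, "wy": 0, "wz": 0, "gripper": 0.6},
    {"dx": 0, "dy": 0, "dz": -0.022, "wx": 0, "wy": 0, "wz": 0, "gripper": 0.6},
    {"dx": 0, "dy": 0, "dz": 0, "wx": 0, "wy": 0, "wz": 0, "gripper": 0.1},
    {"dx": 0, "dy": 0, "dz": 0, "wx": 0, "wy": 0, "wz": 0, "gripper": 0.1},
    {"dx": 0, "dy": 0, "dz": 0, "wx": 0, "wy": 0, "wz": 0, "gripper": 0.1},
    {"dx": 0, "dy": 0, "dz": 0, "wx": 0, "wy": 0, "wz": 0, "gripper": 0.1}
  ]
}}

```text
clock: 3.4
ee_pos: [0.4606, 0.119, 0.0209]
ee_rot: [3.141, 0.003, -3.141]
ft_force: [0.7, 0.4, -1.1]
opening: 0.0272
```

Call:
{"method": "carry_out", "body": {
  "rows": [
    {"dx": 0, "dy": 0, "dz": 0.03, "wx": 0, "wy": 0, "wz": 0, "gripper": 0.1},
    {"dx": 0, "dy": 0, "dz": 0.04, "wx": 0, "wy": 0, "wz": 0, "gripper": 0.1},
    {"dx": 0, "dy": 0, "dz": 0.04, "wx": 0, "wy": 0, "wz": 0, "gripper": 0.1},
    {"dx": -0.002, "dy": -0.027, "dz": 0, "wx": 0, "wy": 0, "wz": 0, "gripper": 0.1},
    {"dx": -0.003, "dy": -0.04, "dz": 0, "wx": 0, "wy": 0, "wz": 0, "gripper": 0.1},
    {"dx": -0.003, "dy": -0.045, "dz": 0, "wx": 0, "wy": 0, "wz": 0, "gripper": 0.1},
    {"dx": -0.003, "dy": -0.045, "dz": 0, "wx": 0, "wy": 0, "wz": 0, "gripper": 0.1},
    {"dx": -0.003, "dy": -0.045, "dz": 0, "wx": 0, "wy": 0, "wz": 0, "gripper": 0.1},
    {"dx": -0.003, "dy": -0.045, "dz": 0, "wx": 0, "wy": 0, "wz": 0, "gripper": 0.1},
    {"dx": -0.003, "dy": -0.04, "dz": 0, "wx": 0, "wy": 0, "wz": 0, "gripper": 0.1},
    {"dx": -0.002, "dy": -0.04, "dz": 0, "wx": 0, "wy": 0, "wz": 0, "gripper": 0.1},
    {"dx": 0, "dy": -0.02, "dz": 0, "wx": 0, "wy": 0, "wz": 0, "gripper": 0.1}
  ]
}}

```text
clock: 4.6
ee_pos: [0.4377, -0.2323, 0.1309]
ee_rot: [-3.139, 0.003, 3.139]
ft_force: [1.2, 0.3, -0.4]
opening: 0.0269
```

Run:
```python
from h import *
s=get_state();cv2.imwrite("pics/w2.png",cv2.resize(capture("wrist"),None,fx=1.4,fy=1.4))
print(s['clock'],s['ee_pos'],s['ee_rot'],s['opening'])
for q in("yellow_vial_mid","orange_board","pink_vial_mid"):print(q,[(np.round(d['at'],4).tolist(),round(d['conf'],2)) for d in mark_of("wrist",q)][:3])
```

```text
4.6 [ 0.43771538 -0.23234353  0.13090084] [-3.13863457e+00  3.11152571e-03  3.13862704e+00] 0.026919485776961533
yellow_vial_mid [([0.4372, -0.2341, 0.1424], 0.69)]
orange_board [([0.4917, -0.269, 0.0031], 0.77)]
pink_vial_mid [([0.4484, -0.1191, 0.0287], 0.56)]
```

View pics/w2.png

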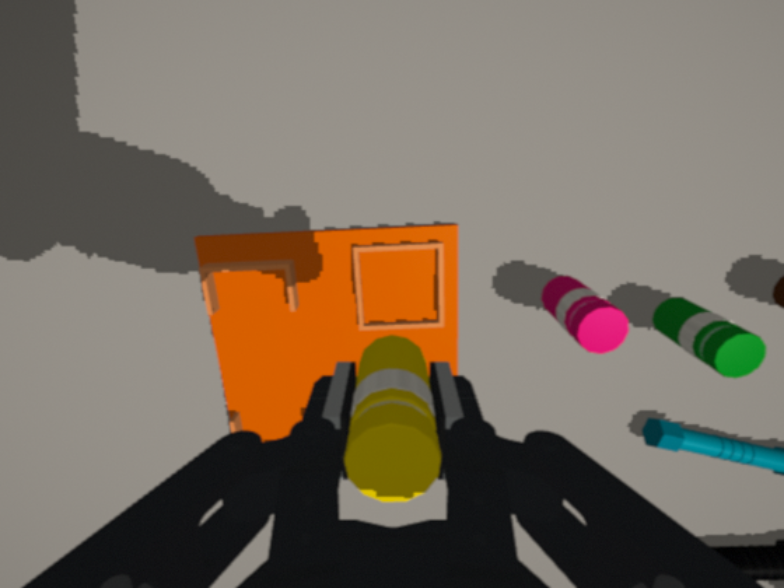

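Picture w2 shows the yellow vial gripped upright at (393,420) and the near place of the orange board at (398,286), directly below it. I put it down.

Call:
{"method": "carry_out", "body": {
  "rows": [
    {"dx": 0, "dy": 0.001, "dz": -0.04, "wx": 0, "wy": 0, "wz": 0, "gripper": 0.1},
    {"dx": 0, "dy": 0, "dz": -0.04, "wx": 0, "wy": 0, "wz": 0, "gripper": 0.1},
    {"dx": 0, "dy": 0, "dz": -0.015, "wx": 0, "wy": 0, "wz": 0, "gripper": 0.1},
    {"dx": 0, "dy": 0, "dz": -0.008, "wx": 0, "wy": 0, "wz": 0, "gripper": 0.1},
    {"dx": 0, "dy": 0, "dz": 0, "wx": 0, "wy": 0, "wz": 0, "gripper": 0.1},
    {"dx": 0, "dy": 0, "dz": 0, "wx": 0, "wy": 0, "wz": 0, "gripper": 0.6},
    {"dx": 0, "dy": 0, "dz": 0, "wx": 0, "wy": 0, "wz": 0, "gripper": 0.6},
    {"dx": 0, "dy": 0, "dz": 0, "wx": 0, "wy": 0, "wz": 0, "gripper": 0.6},
    {"dx": 0, "dy": 0, "dz": 0.03, "wx": 0, "wy": 0, "wz": 0, "gripper": 0.6},
    {"dx": 0, "dy": 0, "dz": 0.045, "wx": 0, "wy": 0, "wz": 0, "gripper": 0.6},
    {"dx": 0, "dy": 0, "dz": 0.045, "wx": 0, "wy": 0, "wz": 0, "gripper": 0.6}
  ]
}}

```text
clock: 5.9
ee_pos: [0.4368, -0.2274, 0.1477]
ee_rot: [3.141, -0.001, 3.141]
ft_force: [0.4, -0.7, -0.8]
opening: 0.0512
```

Run:
```python
from h import *
s=get_state();print(s['clock'],s['ee_pos'],s['ee_rot'],s['opening'])
for n in("wrist","scene","top"):
  cv2.imwrite(f"pics/{n}3.png",capture(n))
  for q in("yellow_vial_mid","orange_board"):print(n,q,[(np.round(d['at'],4).tolist(),round(d['conf'],2)) for d in mark_of(n,q)][:4])
```

```text
5.9 [ 0.43681719 -0.22739191  0.1477326 ] [ 3.14100717e+00 -8.72530296e-04  3.14095095e+00] 0.05115707438846398
wrist yellow_vial_mid [([0.4374, -0.2286, 0.0374], 0.86)]
wrist orange_board [([0.4906, -0.2722, 0.0013], 0.97)]
scene yellow_vial_mid [([0.4437, -0.2251, 0.0351], 0.91), ([0.5415, 0.1251, 0.0262], 0.72), ([0.3897, 0.0741, 0.0318], 0.64), ([0.3678, 0.1595, 0.0278], 0.54)]
scene orange_board [([0.4947, -0.2726, 0.0011], 0.91), ([0.6727, 0.0516, 0.0097], 0.34)]
top yellow_vial_mid [([0.3605, 0.1624, 0.0335], 0.65), ([0.3868, 0.0801, 0.0352], 0.59), ([0.5399, 0.1259, 0.0254], 0.52)]
top orange_board [([0.489, -0.2727, -0.0035], 0.67), ([0.4409, 0.0334, 0.0325], 0.28)]
```

View pics/wrist3.png

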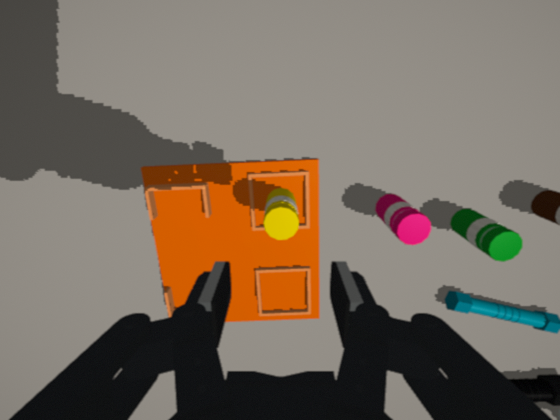

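Wrist3 shows the yellow vial standing inside the near orange place at (281,215). Next is the pink vial.

Call:
{"method": "carry_out", "body": {
  "rows": [
    {"dx": 0.004, "dy": 0.04, "dz": 0, "wx": 0, "wy": 0, "wz": 0, "gripper": 0.6},
    {"dx": 0.004, "dy": 0.04, "dz": 0, "wx": 0, "wy": 0, "wz": 0, "gripper": 0.6},
    {"dx": 0.002, "dy": 0.029, "dz": 0, "wx": 0, "wy": 0, "wz": 0, "gripper": 0.6},
    {"dx": 0, "dy": 0, "dz": -0.035, "wx": 0, "wy": 0, "wz": 0, "gripper": 0.6},
    {"dx": 0, "dy": 0, "dz": -0.042, "wx": 0, "wy": 0, "wz": 0, "gripper": 0.6},
    {"dx": 0, "dy": 0, "dz": -0.035, "wx": 0, "wy": 0, "wz": 0, "gripper": 0.6},
    {"dx": 0, "dy": 0, "dz": -0.015, "wx": 0, "wy": 0, "wz": 0, "gripper": 0.6},
    {"dx": 0, "dy": 0, "dz": 0, "wx": 0, "wy": 0, "wz": 0, "gripper": 0.1},
    {"dx": 0, "dy": 0, "dz": 0, "wx": 0, "wy": 0, "wz": 0, "gripper": 0.1},
    {"dx": 0, "dy": 0, "dz": 0, "wx": 0, "wy": 0, "wz": 0, "gripper": 0.1},
    {"dx": 0, "dy": 0, "dz": 0, "wx": 0, "wy": 0, "wz": 0, "gripper": 0.1}
  ]
}}

```text
clock: 7.45
ee_pos: [0.4482, -0.119, 0.0203]
ee_rot: [-3.141, 0.002, 3.141]
ft_force: [0.3, -0.2, -0.7]
opening: 0.027
```

Call:
{"method": "carry_out", "body": {
  "rows": [
    {"dx": 0, "dy": 0, "dz": 0.03, "wx": 0, "wy": 0, "wz": 0, "gripper": 0.1},
    {"dx": 0, "dy": 0, "dz": 0.04, "wx": 0, "wy": 0, "wz": 0, "gripper": 0.1},
    {"dx": 0, "dy": 0, "dz": 0.04, "wx": 0, "wy": 0, "wz": 0, "gripper": 0.1},
    {"dx": 0.008, "dy": 0.03, "dz": 0, "wx": 0, "wy": 0, "wz": 0, "gripper": 0.1},
    {"dx": 0.008, "dy": 0.04, "dz": 0, "wx": 0, "wy": 0, "wz": 0, "gripper": 0.1},
    {"dx": 0.008, "dy": 0.04, "dz": 0, "wx": 0, "wy": 0, "wz": 0, "gripper": 0.1},
    {"dx": 0.008, "dy": 0.04, "dz": 0, "wx": 0, "wy": 0, "wz": 0, "gripper": 0.1},
    {"dx": 0.008, "dy": 0.04, "dz": 0, "wx": 0, "wy": 0, "wz": 0, "gripper": 0.1},
    {"dx": 0.008, "dy": 0.04, "dz": 0, "wx": 0, "wy": 0, "wz": 0, "gripper": 0.1},
    {"dx": 0.008, "dy": 0.04, "dz": 0, "wx": 0, "wy": 0, "wz": 0, "gripper": 0.1},
    {"dx": 0.008, "dy": 0.04, "dz": 0, "wx": 0, "wy": 0, "wz": 0, "gripper": 0.1},
    {"dx": 0.008, "dy": 0.04, "dz": 0, "wx": 0, "wy": 0, "wz": 0, "gripper": 0.1}
  ]
}}

```text
clock: 8.65
ee_pos: [0.5196, 0.2331, 0.1306]
ee_rot: [3.141, 0.002, 3.141]
ft_force: [0.6, -0.2, 0.7]
opening: 0.0272
```

Call:
{"method": "carry_out", "body": {
  "rows": [
    {"dx": 0.008, "dy": 0.04, "dz": 0, "wx": 0, "wy": 0, "wz": 0, "gripper": 0.1},
    {"dx": 0.008, "dy": 0.04, "dz": 0, "wx": 0, "wy": 0, "wz": 0, "gripper": 0.1},
    {"dx": 0.006, "dy": 0.02, "dz": 0, "wx": 0, "wy": 0, "wz": 0, "gripper": 0.1},
    {"dx": 0, "dy": 0, "dz": 0, "wx": 0, "wy": 0, "wz": 0, "gripper": 0.1}
  ]
}}

```text
clock: 9.05
ee_pos: [0.5425, 0.3349, 0.1304]
ee_rot: [3.139, 0.003, -3.139]
ft_force: [-0.3, -0.9, 0.2]
opening: 0.0271
```

```bash
cat >> h.py <<'E'
from scipy.spatial.transform import Rotation as Ro
def wray(s,uv,z):
    p=camera_params("wrist");H=np.array(p["hand_eye"]);T=np.eye(4);T[:3,:3]=Ro.from_euler("xyz",s["ee_rot"]).as_matrix();T[:3,3]=s["ee_pos"]
    W=T@H;d=W[:3,:3]@[(uv[0]-p['cx'])/p['fx'],(uv[1]-p['cy'])/p['fy'],1];o=W[:3,3];return o+d*(z-o[2])/d[2]
E
python3 - <<'E'
from h import *
s=get_state();I=capture("wrist");cv2.imwrite("pics/w4.png",cv2.resize(I,None,fx=1.4,fy=1.4))
print(s['clock'],s['ee_pos'],s['ee_rot'],s['opening'])
m=sil(I,(280,210),112,128,400,130,40);_,hu=hullc(m)
Q=cv2.approxPolyN(hu,4).reshape(-1,2).astype(float)
for u in Q:print(u,wray(s,u,.006).round(4))
for q in("pink_vial_mid","blue_board"):print(q,[(np.round(d['at'],4).tolist(),round(d['conf'],2)) for d in mark_of("wrist",q)][:3])
E
```

```text
9.05 [0.5425293  0.33486595 0.13043777] [ 3.13900658  0.00333541 -3.13898067] 0.027144474095891727
[149. 253.] [0.5935 0.2107 0.006 ]
[94. 51.] [0.4195 0.1913 0.006 ]
[305.  25.] [0.401  0.3549 0.006 ]
[320. 236.] [0.5753 0.3743 0.006 ]
pink_vial_mid [([0.5429, 0.336, 0.1393], 0.61)]
blue_board [([0.4962, 0.2779, 0.0053], 0.58)]
```

View pics/w4.png

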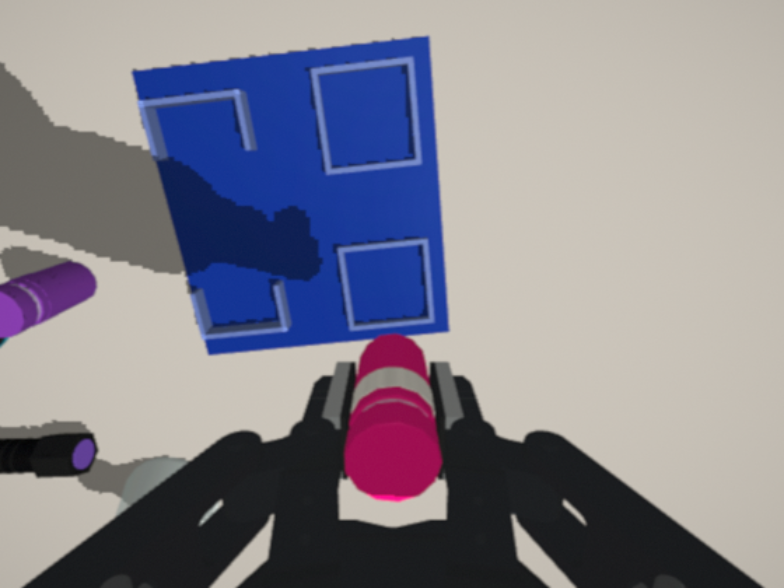

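W4 shows the pink vial upright at (393,420). The far blue place at (386,284) works out by measurement to be below it, at world (0.542, 0.332). I put it down.

Call:
{"method": "carry_out", "body": {
  "rows": [
    {"dx": 0.001, "dy": 0.001, "dz": -0.04, "wx": 0, "wy": 0, "wz": 0, "gripper": 0.1},
    {"dx": 0, "dy": 0, "dz": -0.04, "wx": 0, "wy": 0, "wz": 0, "gripper": 0.1},
    {"dx": 0, "dy": 0, "dz": -0.015, "wx": 0, "wy": 0, "wz": 0, "gripper": 0.1},
    {"dx": 0, "dy": 0, "dz": -0.008, "wx": 0, "wy": 0, "wz": 0, "gripper": 0.1},
    {"dx": 0, "dy": 0, "dz": 0, "wx": 0, "wy": 0, "wz": 0, "gripper": 0.1},
    {"dx": 0, "dy": 0, "dz": 0, "wx": 0, "wy": 0, "wz": 0, "gripper": 0.6},
    {"dx": 0, "dy": 0, "dz": 0, "wx": 0, "wy": 0, "wz": 0, "gripper": 0.6},
    {"dx": 0, "dy": 0, "dz": 0, "wx": 0, "wy": 0, "wz": 0, "gripper": 0.6},
    {"dx": 0, "dy": 0, "dz": 0.03, "wx": 0, "wy": 0, "wz": 0, "gripper": 0.6},
    {"dx": 0, "dy": 0, "dz": 0.045, "wx": 0, "wy": 0, "wz": 0, "gripper": 0.6},
    {"dx": 0, "dy": 0, "dz": 0.045, "wx": 0, "wy": 0, "wz": 0, "gripper": 0.6}
  ]
}}

```text
clock: 10.3
ee_pos: [0.5418, 0.3322, 0.1475]
ee_rot: [-3.141, -0.001, 3.141]
ft_force: [1.7, 0.6, -0.1]
opening: 0.051
```

Run:
```python
from h import *
s=get_state();cv2.imwrite("pics/w5.png",capture("wrist"))
print(s['clock'],s['ee_pos'],s['ee_rot'],s['opening'])
for q in("pink_vial_mid","green_vial_mid"):print(q,[(np.round(d['at'],4).tolist(),round(d['conf'],2)) for d in mark_of("wrist",q)][:3])
```

```text
10.3 [0.5418174  0.33217187 0.14748958] [-3.14100882e+00 -1.11684062e-03  3.14133635e+00] 0.05095788290517631
pink_vial_mid [([0.5439, 0.3341, 0.0352], 0.85)]
green_vial_mid [([0.5451, 0.334, 0.035], 0.43)]
```

Call:
{"method": "carry_out", "body": {
  "rows": [
    {"dx": -0.009, "dy": -0.04, "dz": 0, "wx": 0, "wy": 0, "wz": 0, "gripper": 0.6},
    {"dx": -0.009, "dy": -0.042, "dz": 0, "wx": 0, "wy": 0, "wz": 0, "gripper": 0.6},
    {"dx": -0.009, "dy": -0.042, "dz": 0, "wx": 0, "wy": 0, "wz": 0, "gripper": 0.6},
    {"dx": -0.009, "dy": -0.042, "dz": 0, "wx": 0, "wy": 0, "wz": 0, "gripper": 0.6},
    {"dx": -0.009, "dy": -0.042, "dz": 0, "wx": 0, "wy": 0, "wz": 0, "gripper": 0.6},
    {"dx": -0.009, "dy": -0.042, "dz": 0, "wx": 0, "wy": 0, "wz": 0, "gripper": 0.6},
    {"dx": -0.009, "dy": -0.042, "dz": 0, "wx": 0, "wy": 0, "wz": 0, "gripper": 0.6},
    {"dx": -0.009, "dy": -0.042, "dz": 0, "wx": 0, "wy": 0, "wz": 0, "gripper": 0.6},
    {"dx": -0.01, "dy": -0.041, "dz": 0, "wx": 0, "wy": 0, "wz": 0, "gripper": 0.6},
    {"dx": 0, "dy": 0, "dz": -0.02, "wx": 0, "wy": 0, "wz": 0, "gripper": 0.6}
  ]
}}

```text
clock: 11.45
ee_pos: [0.4604, -0.0471, 0.1272]
ee_rot: [-3.139, 0.003, 3.137]
ft_force: [0.7, 0.6, 0.1]
opening: 0.0512
```

Call:
{"method": "carry_out", "body": {
  "rows": [
    {"dx": 0, "dy": 0, "dz": -0.035, "wx": 0, "wy": 0, "wz": 0, "gripper": 0.6},
    {"dx": 0, "dy": 0, "dz": -0.042, "wx": 0, "wy": 0, "wz": 0, "gripper": 0.6},
    {"dx": 0, "dy": 0, "dz": -0.03, "wx": 0, "wy": 0, "wz": 0, "gripper": 0.6},
    {"dx": 0, "dy": 0, "dz": 0, "wx": 0, "wy": 0, "wz": 0, "gripper": 0.1},
    {"dx": 0, "dy": 0, "dz": 0, "wx": 0, "wy": 0, "wz": 0, "gripper": 0.1},
    {"dx": 0, "dy": 0, "dz": 0, "wx": 0, "wy": 0, "wz": 0, "gripper": 0.1},
    {"dx": 0, "dy": 0, "dz": 0, "wx": 0, "wy": 0, "wz": 0, "gripper": 0.1}
  ]
}}

```text
clock: 12.15
ee_pos: [0.4617, -0.0428, 0.0208]
ee_rot: [-3.141, 0.003, 3.141]
ft_force: [-0.2, 0.2, -0.2]
opening: 0.0273
```

Call:
{"method": "carry_out", "body": {
  "rows": [
    {"dx": 0, "dy": 0, "dz": 0.03, "wx": 0, "wy": 0, "wz": 0, "gripper": 0.1},
    {"dx": 0, "dy": 0, "dz": 0.04, "wx": 0, "wy": 0, "wz": 0, "gripper": 0.1},
    {"dx": 0, "dy": 0, "dz": 0.04, "wx": 0, "wy": 0, "wz": 0, "gripper": 0.1},
    {"dx": -0.002, "dy": 0.03, "dz": 0, "wx": 0, "wy": 0, "wz": 0, "gripper": 0.1},
    {"dx": -0.002, "dy": 0.042, "dz": 0, "wx": 0, "wy": 0, "wz": 0, "gripper": 0.1},
    {"dx": -0.002, "dy": 0.042, "dz": 0, "wx": 0, "wy": 0, "wz": 0, "gripper": 0.1},
    {"dx": -0.002, "dy": 0.042, "dz": 0, "wx": 0, "wy": 0, "wz": 0, "gripper": 0.1},
    {"dx": -0.002, "dy": 0.042, "dz": 0, "wx": 0, "wy": 0, "wz": 0, "gripper": 0.1},
    {"dx": -0.002, "dy": 0.042, "dz": 0, "wx": 0, "wy": 0, "wz": 0, "gripper": 0.1},
    {"dx": -0.002, "dy": 0.042, "dz": 0, "wx": 0, "wy": 0, "wz": 0, "gripper": 0.1},
    {"dx": -0.002, "dy": 0.042, "dz": 0, "wx": 0, "wy": 0, "wz": 0, "gripper": 0.1},
    {"dx": -0.002, "dy": 0.041, "dz": 0, "wx": 0, "wy": 0, "wz": 0, "gripper": 0.1}
  ]
}}

```text
clock: 13.35
ee_pos: [0.4423, 0.3245, 0.1311]
ee_rot: [3.14, 0.003, -3.141]
ft_force: [1.5, -0.7, -0.8]
opening: 0.027
```

Call:
{"method": "carry_out", "body": {
  "rows": [
    {"dx": 0, "dy": 0, "dz": 0, "wx": 0, "wy": 0, "wz": 0, "gripper": 0.1},
    {"dx": 0, "dy": 0, "dz": -0.04, "wx": 0, "wy": 0, "wz": 0, "gripper": 0.1},
    {"dx": 0, "dy": 0, "dz": -0.04, "wx": 0, "wy": 0, "wz": 0, "gripper": 0.1},
    {"dx": 0, "dy": 0, "dz": -0.015, "wx": 0, "wy": 0, "wz": 0, "gripper": 0.1}
  ]
}}

```text
clock: 13.75
ee_pos: [0.4404, 0.3208, 0.0325]
ee_rot: [-3.139, -0.003, -3.141]
ft_force: [-0.7, -0.7, -1.0]
opening: 0.027
```

Call:
{"method": "carry_out", "body": {
  "rows": [
    {"dx": 0.001, "dy": 0, "dz": -0.008, "wx": 0, "wy": 0, "wz": 0, "gripper": 0.1},
    {"dx": 0, "dy": 0, "dz": 0, "wx": 0, "wy": 0, "wz": 0, "gripper": 0.1},
    {"dx": 0, "dy": 0, "dz": 0, "wx": 0, "wy": 0, "wz": 0, "gripper": 0.6},
    {"dx": 0, "dy": 0, "dz": 0, "wx": 0, "wy": 0, "wz": 0, "gripper": 0.6},
    {"dx": 0, "dy": 0, "dz": 0, "wx": 0, "wy": 0, "wz": 0, "gripper": 0.6},
    {"dx": 0, "dy": 0, "dz": 0.03, "wx": 0, "wy": 0, "wz": 0, "gripper": 0.6},
    {"dx": 0, "dy": 0, "dz": 0.045, "wx": 0, "wy": 0, "wz": 0, "gripper": 0.6},
    {"dx": 0, "dy": 0, "dz": 0.045, "wx": 0, "wy": 0, "wz": 0, "gripper": 0.6},
    {"dx": 0, "dy": 0, "dz": 0.01, "wx": 0, "wy": 0, "wz": 0, "gripper": 0.6}
  ]
}}

```text
clock: 14.65
ee_pos: [0.4466, 0.3244, 0.1624]
ee_rot: [3.136, 0.01, 3.141]
ft_force: [0.6, 1.1, -0.0]
opening: 0.0511
```

Run:
```python
from h import *
s=get_state();cv2.imwrite("pics/w6.png",capture("wrist"))
print(s['clock'],s['ee_pos'],s['ee_rot'],s['opening'],s['joint_pos'])
for q in("pink_vial_mid","green_vial_mid"):print(q,[(np.round(d['at'],4).tolist(),round(d['conf'],2)) for d in mark_of("wrist",q)][:3])
```

```text
14.65 [0.44656865 0.32441326 0.16240788] [3.13563791 0.00960969 3.14133109] 0.05113204477508017 [ 5.51713271e-01  3.31688219e-01  1.65998780e+00  3.46994473e-05
  1.13861164e+00 -1.01886446e+00]
pink_vial_mid [([0.5475, 0.3321, 0.034], 0.64)]
green_vial_mid [([0.4453, 0.3201, 0.0377], 0.63)]
```

View pics/w6.png

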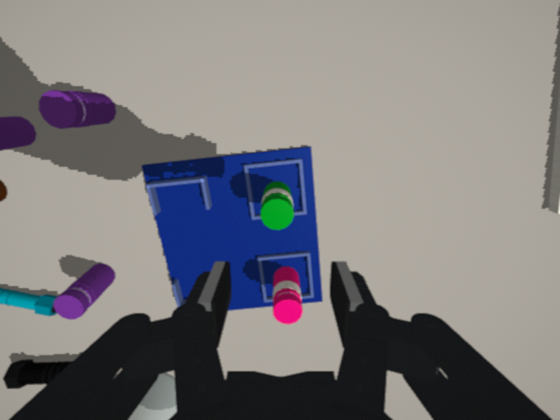

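W6 shows green (277,205) and pink (287,295) standing in their blue places. Next I move to the torch, turning the jaws by -89 deg.

Call:
{"method": "carry_out", "body": {
  "rows": [
    {"dx": 0.02, "dy": -0.024, "dz": 0, "wx": 0, "wy": 0, "wz": -0.14, "gripper": 0.6},
    {"dx": 0.02, "dy": -0.024, "dz": 0, "wx": 0, "wy": 0, "wz": -0.14, "gripper": 0.6},
    {"dx": 0.02, "dy": -0.024, "dz": 0, "wx": 0, "wy": 0, "wz": -0.14, "gripper": 0.6},
    {"dx": 0.02, "dy": -0.024, "dz": 0, "wx": 0, "wy": 0, "wz": -0.14, "gripper": 0.6},
    {"dx": 0.02, "dy": -0.024, "dz": 0, "wx": 0, "wy": 0, "wz": -0.14, "gripper": 0.6},
    {"dx": 0.02, "dy": -0.024, "dz": 0, "wx": 0, "wy": 0, "wz": -0.14, "gripper": 0.6},
    {"dx": 0.02, "dy": -0.024, "dz": 0, "wx": 0, "wy": 0, "wz": -0.14, "gripper": 0.6},
    {"dx": 0.02, "dy": -0.024, "dz": 0, "wx": 0, "wy": 0, "wz": -0.14, "gripper": 0.6},
    {"dx": 0.02, "dy": -0.024, "dz": 0, "wx": 0, "wy": 0, "wz": -0.14, "gripper": 0.6},
    {"dx": 0.02, "dy": -0.024, "dz": 0, "wx": 0, "wy": 0, "wz": -0.14, "gripper": 0.6},
    {"dx": 0.026, "dy": -0.026, "dz": 0, "wx": 0, "wy": 0, "wz": -0.152, "gripper": 0.6},
    {"dx": 0, "dy": 0, "dz": 0, "wx": 0, "wy": 0, "wz": 0, "gripper": 0.6}
  ]
}}

```text
clock: 16.0
ee_pos: [0.6715, 0.0525, 0.1532]
ee_rot: [-3.14, 0.002, 1.585]
ft_force: [0.7, -1.1, -0.4]
opening: 0.0511
```

Run:
```python
from h import *
s=get_state();I=capture("wrist");cv2.imwrite("pics/w7.png",cv2.resize(I,None,fx=1.4,fy=1.4))
print(s['clock'],s['ee_pos'],s['ee_rot'],s['opening'])
for q in("torch_mid","flask","pointer_mid"):print(q,[(np.round(d['at'],4).tolist(),round(d['conf'],2)) for d in mark_of("wrist",q)][:3])
for q,z in(("torch_mid",.014),("pointer_mid",.01)):
  for d in regions_of("wrist",q)[:1]:
    c,hu=hullc(d["pixels"]);r=cv2.boxPoints(cv2.minAreaRect(hu));o=sorted([(np.linalg.norm(r[i]-r[(i+1)%4]),i) for i in range(4)])
    w=[wray(s,(r[i]+r[(i+1)%4])/2,z)[:2] for _,i in o[:2]];e=w[1]-w[0]
    print(q,np.round(w,4).tolist(),"mid",np.mean(w,0).round(4),np.degrees(np.arctan2(e[1],e[0])).round(1),np.linalg.norm(e).round(4))
```

```text
16.0 [0.67148289 0.05248566 0.15323744] [-3.14026987e+00  1.81305136e-03  1.58509191e+00] 0.05105107769683359
torch_mid [([0.671, 0.0534, 0.0137], 0.88), ([0.7176, 0.1644, 0.0036], 0.21)]
flask [([0.7184, 0.1594, -0.0019], 0.58)]
pointer_mid [([0.5612, 0.0144, 0.0105], 0.57)]
torch_mid [[0.67, 0.1135], [0.6718, -0.0041]] mid [0.6709 0.0547] -89.1 0.1176
pointer_mid [[0.5798, 0.075], [0.5483, -0.0513]] mid [0.5641 0.0118] -104.0 0.1301
```

View pics/w7.png

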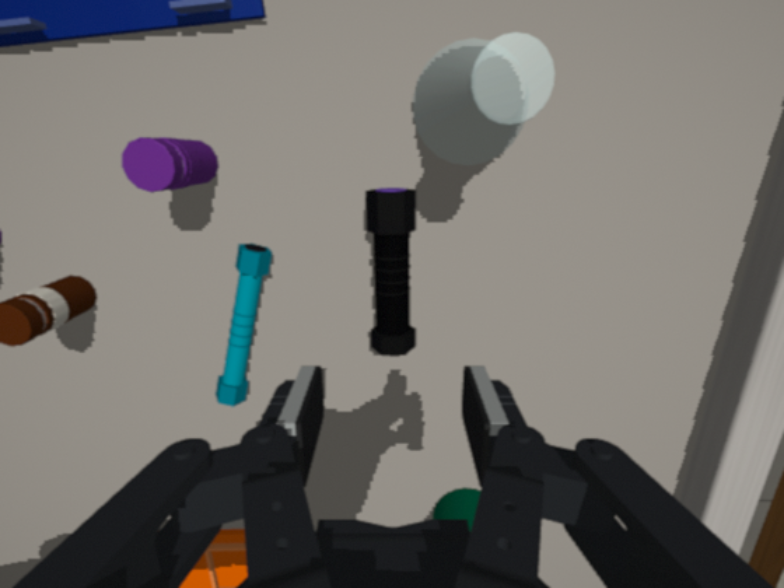

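W7 shows the torch centred at (392,270) between the jaws and aligned with them, with the flask clear at (470,100).

Call:
{"method": "carry_out", "body": {
  "rows": [
    {"dx": 0, "dy": -0.001, "dz": -0.045, "wx": 0, "wy": 0, "wz": 0, "gripper": 0.6},
    {"dx": 0, "dy": 0, "dz": -0.045, "wx": 0, "wy": 0, "wz": 0, "gripper": 0.6},
    {"dx": 0, "dy": 0, "dz": -0.035, "wx": 0, "wy": 0, "wz": 0, "gripper": 0.6},
    {"dx": 0, "dy": 0, "dz": -0.015, "wx": 0, "wy": 0, "wz": 0, "gripper": 0.6},
    {"dx": 0, "dy": 0, "dz": -0.006, "wx": 0, "wy": 0, "wz": 0, "gripper": 0.6},
    {"dx": 0, "dy": 0, "dz": 0, "wx": 0, "wy": 0, "wz": 0, "gripper": 0.6}
  ]
}}

```text
clock: 16.9
ee_pos: [0.6696, 0.0558, 0.0106]
ee_rot: [3.141, 0.0, 1.592]
ft_force: [0.6, 0.1, 0.6]
opening: 0.0513
```

Call:
{"method": "carry_out", "body": {
  "rows": [
    {"dx": 0, "dy": 0, "dz": 0, "wx": 0, "wy": 0, "wz": 0, "gripper": 0},
    {"dx": 0, "dy": 0, "dz": 0, "wx": 0, "wy": 0, "wz": 0, "gripper": 0},
    {"dx": 0, "dy": 0, "dz": 0, "wx": 0, "wy": 0, "wz": 0, "gripper": 0},
    {"dx": 0, "dy": 0, "dz": 0, "wx": 0, "wy": 0, "wz": 0, "gripper": 0},
    {"dx": 0, "dy": 0, "dz": 0, "wx": 0, "wy": 0, "wz": 0, "gripper": 0}
  ]
}}

```text
clock: 17.4
ee_pos: [0.6711, 0.0554, 0.0127]
ee_rot: [3.137, -0.0, 1.591]
ft_force: [-0.2, 0.9, 7.3]
opening: 0.0219
```

The opening (22 mm) and the upward force suggest the pads sit above the torch axis, so I reopen, go lower and grip again.

Call:
{"method": "carry_out", "body": {
  "rows": [
    {"dx": 0, "dy": 0, "dz": 0, "wx": 0, "wy": 0, "wz": 0, "gripper": 0.6},
    {"dx": 0, "dy": 0, "dz": 0, "wx": 0, "wy": 0, "wz": 0, "gripper": 0.6},
    {"dx": 0, "dy": 0, "dz": 0, "wx": 0, "wy": 0, "wz": 0, "gripper": 0.6},
    {"dx": 0, "dy": 0, "dz": -0.006, "wx": 0, "wy": 0, "wz": 0, "gripper": 0.6},
    {"dx": 0, "dy": 0, "dz": 0, "wx": 0, "wy": 0, "wz": 0, "gripper": 0.6}
  ]
}}

```text
clock: 17.9
ee_pos: [0.6685, 0.0553, 0.0031]
ee_rot: [-3.14, 0.0, 1.591]
ft_force: [-0.1, -0.9, -0.2]
opening: 0.0513
```

Call:
{"method": "carry_out", "body": {
  "rows": [
    {"dx": 0, "dy": 0, "dz": 0, "wx": 0, "wy": 0, "wz": 0, "gripper": 0},
    {"dx": 0, "dy": 0, "dz": 0, "wx": 0, "wy": 0, "wz": 0, "gripper": 0},
    {"dx": 0, "dy": 0, "dz": 0, "wx": 0, "wy": 0, "wz": 0, "gripper": 0},
    {"dx": 0, "dy": 0, "dz": 0, "wx": 0, "wy": 0, "wz": 0, "gripper": 0}
  ]
}}

```text
clock: 18.3
ee_pos: [0.6693, 0.0554, 0.0042]
ee_rot: [-3.142, -0.0, 1.591]
ft_force: [0.6, -0.1, -0.7]
opening: 0.0226
```

Call:
{"method": "carry_out", "body": {
  "rows": [
    {"dx": 0, "dy": 0, "dz": 0.03, "wx": 0, "wy": 0, "wz": 0, "gripper": 0},
    {"dx": 0, "dy": 0, "dz": 0.04, "wx": 0, "wy": 0, "wz": 0, "gripper": 0},
    {"dx": 0, "dy": 0, "dz": 0.04, "wx": 0, "wy": 0, "wz": 0, "gripper": 0},
    {"dx": -0.014, "dy": 0.015, "dz": 0, "wx": 0, "wy": 0, "wz": 0.138, "gripper": 0},
    {"dx": -0.014, "dy": 0.015, "dz": 0, "wx": 0, "wy": 0, "wz": 0.138, "gripper": 0},
    {"dx": -0.014, "dy": 0.015, "dz": 0, "wx": 0, "wy": 0, "wz": 0.138, "gripper": 0},
    {"dx": -0.014, "dy": 0.015, "dz": 0, "wx": 0, "wy": 0, "wz": 0.138, "gripper": 0},
    {"dx": -0.014, "dy": 0.015, "dz": 0, "wx": 0, "wy": 0, "wz": 0.138, "gripper": 0},
    {"dx": -0.014, "dy": 0.015, "dz": 0, "wx": 0, "wy": 0, "wz": 0.138, "gripper": 0},
    {"dx": -0.014, "dy": 0.015, "dz": 0, "wx": 0, "wy": 0, "wz": 0.138, "gripper": 0},
    {"dx": -0.014, "dy": 0.015, "dz": 0, "wx": 0, "wy": 0, "wz": 0.138, "gripper": 0},
    {"dx": -0.014, "dy": 0.015, "dz": 0, "wx": 0, "wy": 0, "wz": 0.138, "gripper": 0}
  ]
}}

```text
clock: 19.5
ee_pos: [0.5425, 0.1909, 0.1143]
ee_rot: [-3.141, -0.0, 2.839]
ft_force: [-0.4, 0.4, 0.1]
opening: 0.0227
```

Call:
{"method": "carry_out", "body": {
  "rows": [
    {"dx": -0.014, "dy": 0.015, "dz": 0, "wx": 0, "wy": 0, "wz": 0.138, "gripper": 0},
    {"dx": -0.014, "dy": 0.014, "dz": 0, "wx": 0, "wy": 0, "wz": 0.138, "gripper": 0},
    {"dx": -0.014, "dy": 0.014, "dz": 0, "wx": 0, "wy": 0, "wz": 0.138, "gripper": 0},
    {"dx": 0, "dy": 0, "dz": 0, "wx": 0, "wy": 0, "wz": 0, "gripper": 0},
    {"dx": 0, "dy": 0, "dz": 0, "wx": 0, "wy": 0, "wz": 0, "gripper": 0}
  ]
}}

```text
clock: 20.0
ee_pos: [0.5013, 0.2334, 0.1144]
ee_rot: [-3.141, 0.0, -3.037]
ft_force: [-0.3, 0.0, -1.5]
opening: 0.0223
```

Run:
```python
from h import *
s=get_state();I=capture("wrist");cv2.imwrite("pics/w8.png",cv2.resize(I,None,fx=1.4,fy=1.4))
print(s['clock'],s['ee_pos'],s['ee_rot'],s['opening'])
for q in("torch_mid","blue_board"):print(q,[(np.round(d['at'],4).tolist(),round(d['conf'],2)) for d in mark_of("wrist",q)][:3])
```

```text
20.0 [0.50127939 0.23344529 0.114375  ] [-3.14123261e+00  3.64438357e-04 -3.03685712e+00] 0.022321701746454196
torch_mid [([0.5019, 0.2355, 0.1213], 0.91), ([0.4432, 0.0344, 0.0299], 0.17)]
blue_board [([0.4946, 0.2795, 0.0006], 0.82)]
```

View pics/w8.png

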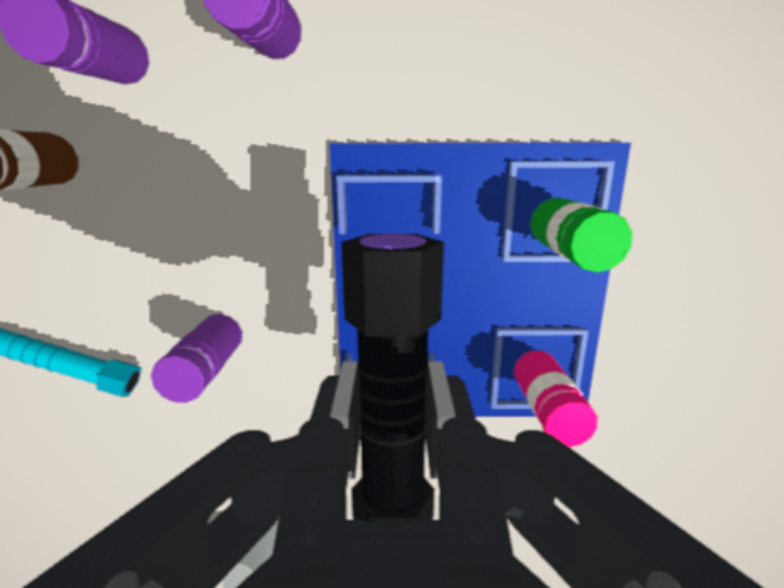

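W8 shows the torch at (393,370), aligned with the blue cradle. The near bracket opening is centred at about (390,205). I lower it.

Call:
{"method": "carry_out", "body": {
  "rows": [
    {"dx": 0, "dy": 0, "dz": -0.04, "wx": 0, "wy": 0, "wz": 0, "gripper": 0},
    {"dx": 0, "dy": 0, "dz": -0.04, "wx": 0, "wy": 0, "wz": 0, "gripper": 0},
    {"dx": 0, "dy": 0, "dz": -0.015, "wx": 0, "wy": 0, "wz": 0, "gripper": 0},
    {"dx": 0, "dy": 0, "dz": -0.008, "wx": 0, "wy": 0, "wz": 0, "gripper": 0},
    {"dx": 0, "dy": 0, "dz": 0, "wx": 0, "wy": 0, "wz": 0, "gripper": 0},
    {"dx": 0, "dy": 0, "dz": 0, "wx": 0, "wy": 0, "wz": 0, "gripper": 0.55},
    {"dx": 0, "dy": 0, "dz": 0, "wx": 0, "wy": 0, "wz": 0, "gripper": 0.55},
    {"dx": 0, "dy": 0, "dz": 0, "wx": 0, "wy": 0, "wz": 0, "gripper": 0.55},
    {"dx": 0, "dy": 0, "dz": 0.03, "wx": 0, "wy": 0, "wz": 0, "gripper": 0.55},
    {"dx": 0, "dy": 0, "dz": 0.045, "wx": 0, "wy": 0, "wz": 0, "gripper": 0.55},
    {"dx": 0, "dy": 0, "dz": 0.045, "wx": 0, "wy": 0, "wz": 0, "gripper": 0.55},
    {"dx": 0, "dy": 0, "dz": 0.03, "wx": 0, "wy": 0, "wz": 0, "gripper": 0.55}
  ]
}}

```text
clock: 21.35
ee_pos: [0.5026, 0.2338, 0.1649]
ee_rot: [3.14, 0.004, -3.036]
ft_force: [1.0, 0.5, 0.5]
opening: 0.0468
```

Run:
```python
from h import *
s=get_state();I=capture("wrist");cv2.imwrite("pics/w9.png",I)
print(s['clock'],s['ee_pos'],s['ee_rot'],s['opening'],s['joint_pos'])
for q in("torch_mid","blue_board","pointer_mid"):print(q,[(np.round(d['at'],4).tolist(),round(d['conf'],2)) for d in mark_of("wrist",q)][:3])
```

```text
21.35 [0.502633   0.23384058 0.16489776] [ 3.14047443  0.00446283 -3.03604262] 0.04681822327689619 [ 3.59276441e-01  3.35407181e-01  1.64648430e+00 -4.13227822e-05
  1.15510053e+00 -1.31705581e+00]
torch_mid [([0.5025, 0.2333, 0.0182], 0.75)]
blue_board [([0.4948, 0.2807, 0.0019], 0.95)]
pointer_mid [([0.5584, 0.0158, 0.0103], 0.85)]
```

View pics/w9.png

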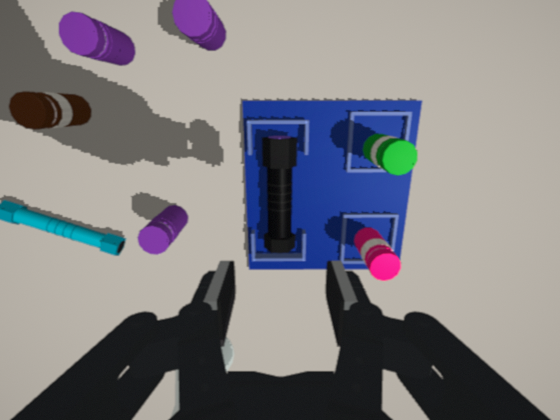

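W9 shows the torch lying in the blue cradle between the brackets, (280,195). Next is the pointer.

Call:
{"method": "carry_out", "body": {
  "rows": [
    {"dx": 0.005, "dy": -0.0185, "dz": 0, "wx": 0, "wy": 0, "wz": -0.148, "gripper": 0.55},
    {"dx": 0.005, "dy": -0.0185, "dz": 0, "wx": 0, "wy": 0, "wz": -0.148, "gripper": 0.55},
    {"dx": 0.005, "dy": -0.0185, "dz": 0, "wx": 0, "wy": 0, "wz": -0.148, "gripper": 0.55},
    {"dx": 0.005, "dy": -0.0185, "dz": 0, "wx": 0, "wy": 0, "wz": -0.148, "gripper": 0.55},
    {"dx": 0.005, "dy": -0.0185, "dz": 0, "wx": 0, "wy": 0, "wz": -0.148, "gripper": 0.55},
    {"dx": 0.005, "dy": -0.0185, "dz": 0, "wx": 0, "wy": 0, "wz": -0.148, "gripper": 0.55},
    {"dx": 0.005, "dy": -0.0185, "dz": 0, "wx": 0, "wy": 0, "wz": -0.148, "gripper": 0.55},
    {"dx": 0.005, "dy": -0.0185, "dz": 0, "wx": 0, "wy": 0, "wz": -0.148, "gripper": 0.55},
    {"dx": 0.005, "dy": -0.0185, "dz": 0, "wx": 0, "wy": 0, "wz": -0.148, "gripper": 0.55},
    {"dx": 0.005, "dy": -0.0185, "dz": 0, "wx": 0, "wy": 0, "wz": -0.148, "gripper": 0.55},
    {"dx": 0.005, "dy": -0.0185, "dz": 0, "wx": 0, "wy": 0, "wz": -0.148, "gripper": 0.55},
    {"dx": 0.005, "dy": -0.0175, "dz": 0, "wx": 0, "wy": 0, "wz": -0.148, "gripper": 0.55}
  ]
}}

```text
clock: 22.75
ee_pos: [0.56, 0.0116, 0.1591]
ee_rot: [-3.137, 0.0, 1.465]
ft_force: [0.7, -0.5, 0.2]
opening: 0.0471
```

Call:
{"method": "carry_out", "body": {
  "rows": [
    {"dx": 0, "dy": 0, "dz": -0.04, "wx": 0, "wy": 0, "wz": -0.148, "gripper": 0.55},
    {"dx": 0, "dy": 0, "dz": -0.04, "wx": 0, "wy": 0, "wz": 0, "gripper": 0.55},
    {"dx": 0, "dy": 0, "dz": 0, "wx": 0, "wy": 0, "wz": 0, "gripper": 0.55}
  ]
}}

```text
clock: 23.05
ee_pos: [0.5551, 0.0124, 0.075]
ee_rot: [-3.127, 0.003, 1.323]
ft_force: [-0.8, 0.5, -0.1]
opening: 0.0469
```

Run:
```python
from h import *
s=get_state();I=capture("wrist");cv2.imwrite("pics/w10.png",I)
print(s['clock'],s['ee_pos'],s['ee_rot'],s['opening'])
for q in("pointer_mid",):print(q,[(np.round(d['at'],4).tolist(),round(d['conf'],2)) for d in mark_of("wrist",q)][:3])
```

```text
23.05 [0.55514048 0.0123669  0.07501269] [-3.12705539e+00  2.83958019e-03  1.32275063e+00] 0.046876772482965276
pointer_mid [([0.5615, 0.0131, 0.011], 0.65)]
```

View pics/w10.png

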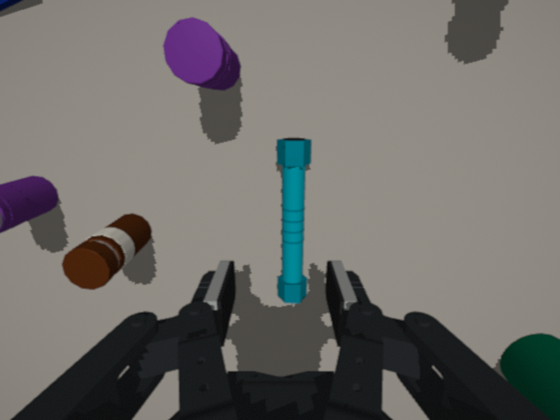

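Call:
{"method": "carry_out", "body": {
  "rows": [
    {"dx": 0, "dy": 0, "dz": 0, "wx": 0, "wy": 0, "wz": 0, "gripper": 0.55},
    {"dx": 0, "dy": 0, "dz": 0, "wx": 0, "wy": 0, "wz": 0, "gripper": 0.55}
  ]
}}

```text
clock: 23.35
ee_pos: [0.5628, 0.0125, 0.083]
ee_rot: [3.138, -0.001, 1.324]
ft_force: [0.1, -0.5, 0.2]
opening: 0.0471
```

Call:
{"method": "carry_out", "body": {
  "rows": [
    {"dx": -0.001, "dy": 0, "dz": -0.035, "wx": 0, "wy": 0, "wz": 0, "gripper": 0.55},
    {"dx": 0, "dy": 0, "dz": -0.03, "wx": 0, "wy": 0, "wz": 0, "gripper": 0.55},
    {"dx": 0, "dy": 0, "dz": -0.012, "wx": 0, "wy": 0, "wz": 0, "gripper": 0.55},
    {"dx": 0, "dy": 0, "dz": -0.002, "wx": 0, "wy": 0, "wz": 0, "gripper": 0.55},
    {"dx": 0, "dy": 0, "dz": 0, "wx": 0, "wy": 0, "wz": 0, "gripper": 0.55},
    {"dx": 0, "dy": 0, "dz": 0, "wx": 0, "wy": 0, "wz": 0, "gripper": 0},
    {"dx": 0, "dy": 0, "dz": 0, "wx": 0, "wy": 0, "wz": 0, "gripper": 0},
    {"dx": 0, "dy": 0, "dz": 0, "wx": 0, "wy": 0, "wz": 0, "gripper": 0},
    {"dx": 0, "dy": 0, "dz": 0, "wx": 0, "wy": 0, "wz": 0, "gripper": 0},
    {"dx": 0, "dy": 0, "dz": 0, "wx": 0, "wy": 0, "wz": 0, "gripper": 0}
  ]
}}

```text
clock: 24.35
ee_pos: [0.5615, 0.0123, 0.0037]
ee_rot: [3.139, -0.001, 1.323]
ft_force: [-0.3, 0.3, 6.9]
opening: 0.0141
```

Call:
{"method": "carry_out", "body": {
  "rows": [
    {"dx": 0, "dy": 0, "dz": 0.01, "wx": 0, "wy": 0, "wz": 0, "gripper": 0},
    {"dx": 0, "dy": 0, "dz": 0.02, "wx": 0, "wy": 0, "wz": 0, "gripper": 0},
    {"dx": 0, "dy": 0, "dz": 0.03, "wx": 0, "wy": 0, "wz": 0, "gripper": 0},
    {"dx": 0, "dy": 0, "dz": 0.03, "wx": 0, "wy": 0, "wz": 0, "gripper": 0},
    {"dx": 0, "dy": 0, "dz": 0.02, "wx": 0, "wy": 0, "wz": 0, "gripper": 0},
    {"dx": 0, "dy": 0, "dz": 0, "wx": 0, "wy": 0, "wz": 0, "gripper": 0}
  ]
}}

```text
clock: 24.95
ee_pos: [0.5627, 0.0123, 0.116]
ee_rot: [3.135, -0.001, 1.323]
ft_force: [1.4, -0.6, 0.4]
opening: 0.0141
```

Run:
```python
from h import *
s=get_state();I=capture("wrist");cv2.imwrite("pics/w11.png",I)
print(s['clock'],s['ee_pos'],s['ee_rot'],s['opening'])
for q in("pointer_mid",):print(q,[(np.round(d['at'],4).tolist(),round(d['conf'],2)) for d in mark_of("wrist",q)][:3])
```

```text
24.95 [0.56272728 0.01226316 0.11596116] [ 3.13467166e+00 -1.38328498e-03  1.32320061e+00] 0.014136093196121167
pointer_mid [([0.5602, 0.0154, 0.1195], 0.56)]
```

View pics/w11.png

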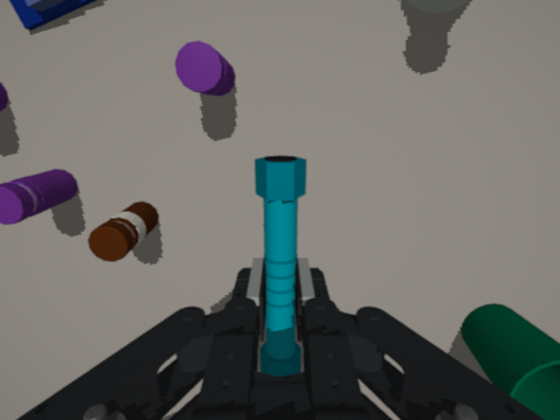

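W11 shows the pointer held level at (280,260), about centred. I carry it to the orange cradle.

Call:
{"method": "carry_out", "body": {
  "rows": [
    {"dx": -0.007, "dy": -0.033, "dz": 0, "wx": 0, "wy": 0, "wz": -0.128, "gripper": 0},
    {"dx": -0.007, "dy": -0.034, "dz": 0, "wx": 0, "wy": 0, "wz": -0.128, "gripper": 0},
    {"dx": -0.007, "dy": -0.034, "dz": 0, "wx": 0, "wy": 0, "wz": -0.128, "gripper": 0},
    {"dx": -0.007, "dy": -0.034, "dz": 0, "wx": 0, "wy": 0, "wz": -0.128, "gripper": 0},
    {"dx": -0.007, "dy": -0.034, "dz": 0, "wx": 0, "wy": 0, "wz": -0.128, "gripper": 0},
    {"dx": -0.007, "dy": -0.033, "dz": 0, "wx": 0, "wy": 0, "wz": -0.128, "gripper": 0},
    {"dx": -0.007, "dy": -0.033, "dz": 0, "wx": 0, "wy": 0, "wz": -0.128, "gripper": 0},
    {"dx": -0.007, "dy": -0.033, "dz": 0, "wx": 0, "wy": 0, "wz": -0.128, "gripper": 0},
    {"dx": -0.007, "dy": -0.033, "dz": 0, "wx": 0, "wy": 0, "wz": -0.128, "gripper": 0},
    {"dx": -0.0065, "dy": -0.033, "dz": 0, "wx": 0, "wy": 0, "wz": -0.126, "gripper": 0},
    {"dx": 0, "dy": 0, "dz": 0, "wx": 0, "wy": 0, "wz": 0, "gripper": 0},
    {"dx": 0, "dy": 0, "dz": 0, "wx": 0, "wy": 0, "wz": 0, "gripper": 0}
  ]
}}

```text
clock: 26.25
ee_pos: [0.4895, -0.3215, 0.1105]
ee_rot: [-3.139, 0.003, 0.044]
ft_force: [-0.2, 0.5, -0.7]
opening: 0.0141
```

Run:
```python
from h import *
s=get_state();I=capture("wrist");cv2.imwrite("pics/w12.png",I)
print(s['clock'],s['ee_pos'],s['ee_rot'],s['opening'])
for q in("pointer_mid","orange_board"):print(q,[(np.round(d['at'],4).tolist(),round(d['conf'],2)) for d in mark_of("wrist",q)][:3])
```

```text
26.25 [ 0.48952249 -0.3214563   0.11051888] [-3.13885772e+00  2.63382967e-03  4.42822433e-02] 0.014103439239680967
pointer_mid [([0.4861, -0.3231, 0.117], 0.86)]
orange_board [([0.489, -0.2712, -0.0011], 0.69)]
```

View pics/w12.png

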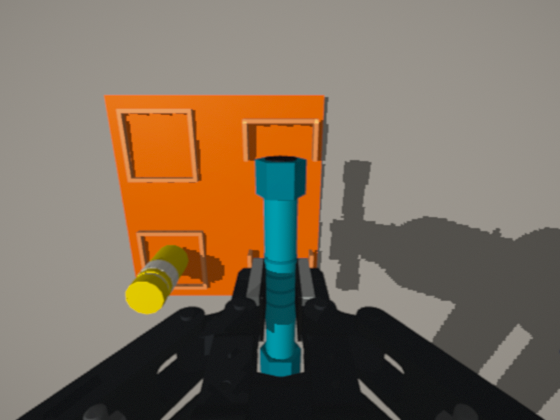

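W12 shows the pointer in line with the orange cradle. The far bracket is centred at (282,140) and the pointer is at column 281. I shift it by +3.5 mm in x and lower it.

Call:
{"method": "carry_out", "body": {
  "rows": [
    {"dx": 0.0035, "dy": 0, "dz": -0.04, "wx": 0, "wy": 0, "wz": 0, "gripper": 0},
    {"dx": 0, "dy": 0, "dz": -0.04, "wx": 0, "wy": 0, "wz": 0, "gripper": 0},
    {"dx": 0, "dy": 0, "dz": -0.013, "wx": 0, "wy": 0, "wz": 0, "gripper": 0},
    {"dx": 0, "dy": 0, "dz": -0.005, "wx": 0, "wy": 0, "wz": 0, "gripper": 0},
    {"dx": 0, "dy": 0, "dz": -0.005, "wx": 0, "wy": 0, "wz": 0, "gripper": 0},
    {"dx": 0, "dy": 0, "dz": 0, "wx": 0, "wy": 0, "wz": 0, "gripper": 0}
  ]
}}

```text
clock: 27.0
ee_pos: [0.4953, -0.322, 0.0104]
ee_rot: [3.14, -0.002, 0.046]
ft_force: [0.2, 0.7, -0.1]
opening: 0.0141
```

Call:
{"method": "carry_out", "body": {
  "rows": [
    {"dx": 0, "dy": 0, "dz": 0, "wx": 0, "wy": 0, "wz": 0, "gripper": 0.45},
    {"dx": 0, "dy": 0, "dz": 0, "wx": 0, "wy": 0, "wz": 0, "gripper": 0.45},
    {"dx": 0, "dy": 0, "dz": 0, "wx": 0, "wy": 0, "wz": 0, "gripper": 0.45},
    {"dx": 0, "dy": 0, "dz": 0.03, "wx": 0, "wy": 0, "wz": 0, "gripper": 0.45},
    {"dx": 0, "dy": 0, "dz": 0.045, "wx": 0, "wy": 0, "wz": 0, "gripper": 0.45},
    {"dx": 0, "dy": 0, "dz": 0.045, "wx": 0, "wy": 0, "wz": 0, "gripper": 0.45},
    {"dx": 0, "dy": 0, "dz": 0.045, "wx": 0, "wy": 0, "wz": 0, "gripper": 0.45},
    {"dx": -0.02, "dy": 0.045, "dz": 0, "wx": 0, "wy": 0, "wz": 0, "gripper": 0.45},
    {"dx": -0.02, "dy": 0.045, "dz": 0, "wx": 0, "wy": 0, "wz": 0, "gripper": 0.45},
    {"dx": 0, "dy": 0.045, "dz": 0, "wx": 0, "wy": 0, "wz": 0, "gripper": 0.45},
    {"dx": 0, "dy": 0, "dz": 0, "wx": 0, "wy": 0, "wz": 0, "gripper": 0.45},
    {"dx": 0, "dy": 0, "dz": 0, "wx": 0, "wy": 0, "wz": 0, "gripper": 0.45}
  ]
}}

```text
clock: 28.2
ee_pos: [0.4545, -0.1861, 0.175]
ee_rot: [3.14, -0.001, 0.047]
ft_force: [0.4, -0.3, 0.1]
opening: 0.0384
```

Run:
```python
from h import *
s=get_state();print(s['clock'],s['ee_pos'],s['ee_rot'],s['opening'])
def loc(b,X):
    c,y={'b':((.496,.282),.105),'o':((.4903,-.2715),.045)}[b];d=np.array(X[:2])-c;C,S=np.cos(y),np.sin(y);return np.round([C*d[0]+S*d[1],-S*d[0]+C*d[1],X[2]],4)
I={}
for n in("wrist","scene","top"):
  I[n]=capture(n);cv2.imwrite(f"pics/{n}13.png",I[n])
  for b,q in(("b","pink_vial_mid"),("b","green_vial_mid"),("b","torch_mid"),("o","yellow_vial_mid"),("o","pointer_mid"),("o","brown_vial_mid"),("o","flask"),("o","beaker")):
    r=mark_of(n,q);
    for d in r[:2 if 'yellow' not in q else 5]:
      if d['conf']>.4: print(n,q,np.round(d['at'],3),round(d['conf'],2),loc(b,d['at']))
a=cv2.resize(I["scene"][60:360,90:410],(640,600));cv2.imwrite("pics/fin.png",a)
```

```text
28.2 [ 0.45450491 -0.18605398  0.17499213] [ 3.14041307e+00 -1.24127101e-03  4.74800950e-02] 0.03839193911598815
wrist yellow_vial_mid [ 0.438 -0.228  0.038] 0.68 [-0.0502  0.046   0.038 ]
wrist yellow_vial_mid [0.387 0.079 0.033] 0.68 [-0.0875  0.3548  0.0331]
wrist pointer_mid [ 0.492 -0.32   0.017] 0.55 [-0.     -0.049   0.0171]
wrist brown_vial_mid [ 0.495 -0.321  0.015] 0.67 [ 0.0023 -0.0499  0.0147]
wrist brown_vial_mid [0.441 0.034 0.032] 0.61 [-0.0351  0.3074  0.032 ]
scene pink_vial_mid [0.546 0.333 0.039] 0.64 [0.0556 0.0454 0.0386]
scene torch_mid [0.503 0.231 0.018] 0.64 [ 0.0017 -0.0516  0.0178]
scene torch_mid [ 0.499  0.285 -0.001] 0.6 [ 0.0031  0.0024 -0.0012]
scene yellow_vial_mid [0.543 0.123 0.028] 0.69 [0.0703 0.392  0.028 ]
scene yellow_vial_mid [0.366 0.157 0.027] 0.68 [-0.1049  0.434   0.0272]
scene yellow_vial_mid [ 0.736 -0.166 -0.003] 0.68 [ 0.2498  0.0949 -0.0034]
scene yellow_vial_mid [0.386 0.076 0.031] 0.64 [-0.0887  0.3523  0.0314]
scene yellow_vial_mid [ 0.441 -0.224  0.037] 0.56 [-0.0474  0.0498  0.0369]
scene pointer_mid [ 0.496 -0.32   0.017] 0.88 [
[... 197 characters left out ...]
[0.2493 0.0971 0.0014]
top pink_vial_mid [0.545 0.333 0.034] 0.53 [0.0541 0.0455 0.0342]
top green_vial_mid [0.45  0.325 0.038] 0.63 [-0.0408  0.0473  0.0375]
top torch_mid [0.501 0.233 0.018] 0.79 [-0.0001 -0.0496  0.018 ]
top yellow_vial_mid [0.386 0.08  0.033] 0.75 [-0.0889  0.3554  0.0329]
top yellow_vial_mid [ 0.442 -0.229  0.034] 0.57 [-0.0468  0.0442  0.0343]
top yellow_vial_mid [0.542 0.124 0.025] 0.57 [0.0699 0.3933 0.0252]
top yellow_vial_mid [0.364 0.162 0.03 ] 0.51 [-0.1068  0.439   0.0304]
top brown_vial_mid [0.441 0.035 0.035] 0.59 [-0.0357  0.3084  0.0346]
top flask [0.72  0.164 0.001] 0.61 [0.2493 0.4243 0.0012]
top beaker [ 0.737 -0.161 -0.   ] 0.74 [ 0.2513  0.0997 -0.0003]
```

View pics/fin.png

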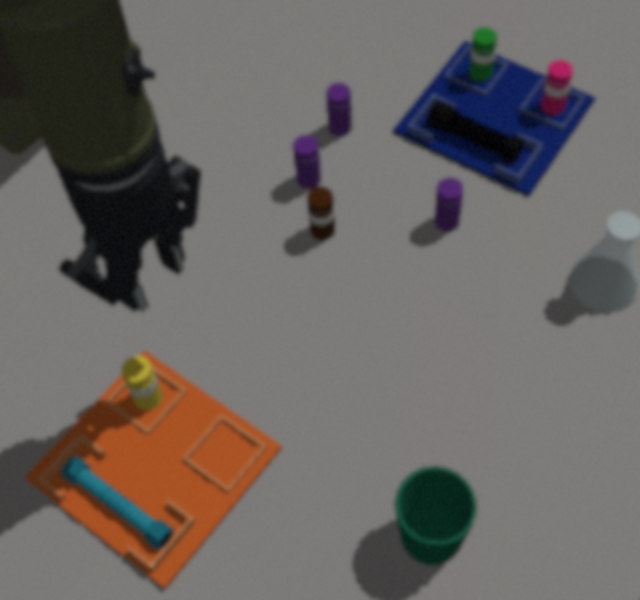

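All five parts show in place in the last view. Green is at (483,55), pink at (557,88), the torch at (475,130), yellow at (142,385) and the pointer at (118,500). The gripper is clear, so I hand the job in.

```bash
python3 -c "
from rig import *
print(sign_off())"
```

```text
the job is handed in; nothing more can be done
None
```

Both kits are made up and the job is handed in at about 29 s of the 115 s allowed; sign-off gives no verdict. The blue board has the pink vial, green vial and torch, and the orange board has the yellow vial and pointer.

**Final positions:** these are the last checks, in board coordinates (mm), and all are inside the limits:

| Part | x | y | z |
|---|---|---|---|
| Pink vial | +54 to +56 | 45 | 34–39 |
| Green vial | −41 | 47 | 37.5 |
| Yellow vial | −47 to −50 | 44–50 | 34–38 |
| Torch | 0 to 2 | −50 to −52 | 18 |
| Pointer | 0 to 3 | −48 to −49 | 17 |

- **Bystanders:** the brown vial, flask and beaker were found within about 6 mm of where they started, which is close to the networks' own error. The purple look-alikes were not touched.
- **Green vial:** the final check had only the top camera to go on. That put it about 6 mm farther in x than the wrist camera had after release (about −46), still inside the limit.
- **Torch grip:** the first grip was too high, shown by an upward push of about 7 N. I opened, went 6 mm lower and gripped again without trouble.
- **Pointer grip:** it showed a similar push of about 7 N. The pointer lifted level and went down cleanly, so I left it.
- **False reports:** the networks sometimes named the wrong thing, such as the purple vials or the beaker as "yellow vial". I ruled these out against the pictures.

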